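# Snap the torch into its spring-clip charging cradle

## Task

Put the aluminium torch back in its charging cradle on the bench. With its tail towards the black end block but a little clear of it, press it down until it snaps into both spring clips, then slide it along in the clips until its tail is firmly up against the block, and let go. Go by feel: push it up hard enough to be sure it touches, but do not ram the block, force the clips or shift the other things on the bench.

Things in the scene. Friction and masses are not known exactly. Their poses are not given: they have to be found in the camera images.
- torch: Aluminium torch, loose, lying level, 0.11 to 0.23 kg, 202 mm long. Round barrel 24 mm thick, 144 mm long; eight-sided ends 30 mm across flats: head 38 mm with the glass, tail 20 mm with a small brass disc. Origin on the axis at the barrel's middle, 15 mm above the bench at the start; z up; +y along the axis to the tail, which ends at y = 92 mm. Pinch it across the barrel's middle from above.
- torch_tail (a point): Centre of the flat tail end of the torch, 92 mm along its y axis from its origin.
- cradle: Charging cradle, fixed to the bench: plywood board 64 x 226 x 12 mm with two steel spring clips and, at its +y end, a black end block. Origin on the bench below the middle between the clips; z up, y along the clips' axis towards the block; board from y = -92 to +134 mm. The 76 mm between the clips is free for fingers down to the board, 12 mm above the bench.
- seat (a point): On the axis of a barrel fully home in both clips, midway between them, 40 mm above the bench; axes as the cradle's. A barrel lying unsnapped on the mouths is about 17 mm higher. The torch's origin may lie up to 18 mm either way along y before its thick ends meet the clips.
- clip0 (a point): The clip away from the block (seat y = -45 mm), at the barrel's axis, 40 mm above the bench. C-shaped, 14 mm wide along y: two sprung jaws, flared tops 58 mm above the bench and 37 mm apart, narrowing to a 17 mm mouth 49 mm above the bench that spreads to let the barrel through. The barrel snaps past both clips at about 8 to 20 N in all; more than 80 N between torch and cradle counts as forced.
- clip1 (a point): The same kind of clip next to the block (seat y = +45 mm), at the barrel's axis. Snapped in, the barrel bottoms on rubber pads, and slides along both clips against a drag of about 2 to 9 N (more while still pressed down) in all.
- block: Black end block 34 x 20 x 50 mm with a brass disc, bolted rigidly to the cradle at a place that differs each time; origin at the centre of its underside, 12 mm above the bench, axes as the cradle's. Tail firmly against it means pushed with 4 N or more; more than 18 N is ramming. Once the torch stops, the drag eases and the block may bear the whole push.
- contact_face (a point): Middle of the block's face that the tail must meet (10 mm towards the clips from the block's origin, 40 mm above the bench); axes as the cradle's. With the tail against it the torch's origin is -2 to +10 mm along y from seat.
- spanner: Combination spanner 202 mm long, lying on the bench: leave it.
- offcut: Dark wood offcut 70 x 220 x 22 mm, lying flat: leave it.
- coach_bolt: Bolt 75 mm high standing on its head, 27 mm wide: leave it standing where it is.
- pliers: Pliers with red handles, 182 mm long: leave them.

How it is judged:
On the way, in this order (a step that is already met when the one before it is completed fails the run):
1. the torch is snapped home in both clips (z of torch in the frame of seat between -0.003 and 0.003 m and x of torch in the frame of seat between -0.004 and 0.004 m and y of torch in the frame of seat between -0.022 and 0.022 m and angle between the y axis of torch and the y axis of cradle, either way round below 0.06 rad and y of torch_tail in the frame of contact_face below 0.003 m), for 0.1 s.
2. while home in the clips, its tail is pushed against the block with 4 N or more (all of step 1 and contact force between torch and block above 4 N), for 0.1 s.
At the end, for the whole second after the job is handed in: The torch is home in both clips (origin within 4 mm sideways and 3 mm in height of the seat, within 22 mm along it, axis within 0.06 rad), its tail within 2 mm of the block's contact face, at rest and released (all of step 1 and y of torch_tail in the frame of contact_face above -0.002 m and linear speed of torch below 0.02 m/s and contact force between torch and the fingers below 0.1 N); the robot touches nothing.
It fails at once if the torch rams the block (more than 18 N) (contact force between torch and block above 18 N).
It fails at once if the torch is forced against the cradle (more than 80 N) (contact force between torch and cradle above 80 N).
It fails at once if the robot pushes the cradle or the block itself with more than 25 N (contact force between any of the arm, the fingers and cradle above 25 N or contact force between the fingers and block above 25 N).
It fails at once if another thing on the bench is shifted by more than 25 mm (distance of any of spanner, pliers, offcut, coach_bolt from where it was at the start of the episode above 0.025 m).
It also fails if it takes over 67 s, if anything falls off the work surface, if the arm or the gripper's body presses on something with over 40 N, if the wrist force passes 120 N, or if a joint passes its speed limit or range.

## Robot

A 7-joint arm with a two-finger parallel gripper is mounted at the origin on a cart in front of the work surface, level with it; the furniture and walls round the work are solid. World frame = base frame: x ahead of the robot, y to its left, z up, the work surface at z = 0. Lengths are in m, angles in rad, forces in N, time in s.
With the tool pointing down it reaches from about 0.4 to 0.85 m from the base axis. Payload 10.4 kg.
Tool frame: the origin (TCP) lies at the centre of the arm's flange, where the gripper is bolted on; the fingertips stand 173 mm ahead of it and the grasp point (between the pads) lies 155 mm ahead of it; z points along the fingers, y is the line along which they close (so a half turn about z gives the same grasp; the last joint's range is limited). The gripper opens to 85 mm and grips with 20 to 120 N. Pads are 22 mm wide; open, the fingers measure 114 mm over their backs; the gripper's body (76 mm by 85 mm) begins 54 mm behind the grasp point. The pads swing forward as they close: fully open they stand 13 mm farther back than shut.
Start: joints at [-1.362, 0.332, -0.065, 1.46, 0.022, 1.35, -0.088], TCP at [0.144, 0.608, 0.405] pointing down, gripper open.
Joint ranges: [-2.6, 2.6], [-0.5, 2.12], [-1.47, 1.34], [0.16, 2.42], [-1.27, 4.41], [0.06, 2.06], [-2.6, 2.6]. Speed limits (rad/s): [2.22, 2.22, 2.79, 2.79, 3.14, 3.14, 3.14].

## Interface

Orientations are given as a unit quaternion [x, y, z, w].
In Python, from workcell import manip, viewer, finder gives the robot as it stands.
- The arm moves only by the tool arm_command, never from a script. Its argument "plan" is a list of rows, each an object with "dp": the shift along the tool's x, y, z in mm, a list of three; "spin": the turn about the tool's z in rad. A call has 1 to 5 rows; each row shifts and turns the commanded pose from where the row before left it, along the tool's axes as they then stand; what a row does not reach is not made up. A row lasts 1/10 s, in which the tool goes at most 50 mm and 8.59 degrees, less where a joint would pass 70% of its speed; a pose out of reach is approached as far as the arm can. A call is refused whole if a number of a shift passes 50 or a number of a turn 0.15, either way. A call with a gripper value outside its range is refused whole. "grip" is the closure, from -1 (fully open) to 1 (shut), set as the call begins (left out, the last holds). The fingers move at their own pace and stop on an object; "newtons" is the grip in N (left out, the last holds). Time passes only in rows, so rows that do not move let the fingers close. It gives the time, the measured TCP pose, the force, the opening and the grip force at its end, in the units of the state.
- manip.get_obs(): the state, without advancing time (a new reading comes with each control period).
- viewer.camera(name): name is "scene" or "top" or "wrist"; returns the picture (480x640x3 uint8, blue, green, red); there is no depth.
- viewer.camera_params(name): a dict with "vertical_fov" (degrees; the focal length in pixels is half the picture's height over the tangent of half this angle, whatever the lens; pixels are square), "cx", "cy" (the principal point, pixels), "k1" (the pictures are not rectified: a ray, as slopes to the right and down, at radius r is drawn at 1 + k1 r^2 times it, then the intrinsics apply), "R" (3x3) and "t" (3): a world point X has camera coordinates R X + t; the wrist camera has in their place "T_tool_cam" (4x4, takes a point from camera to tool coordinates, whose origin is the TCP and whose axes are the flange's). Camera axes: x right, y down, z forward; pixel columns grow to the right and rows downward; lengths in m; the calibration is good to about 2 mm. A picture is of the moment at which its call begins: read the wrist's pose just before it. camera_params takes no time and is no camera call.
- manip.hand_in(): hands the job in; it is judged then, once.
Trained networks look in the newest picture that a camera, given by its name, has taken for a name from the list of things; names that differ only in an ending like _2 or _b are one class to them, and where a whole thing is asked for, a point or a joint stands for the part that bears it (a point fixed in the world has none). Each returns a list of dicts, best first, with "score" (0 to 1); they miss things now and then, are a little off and sometimes report something else, mostly with a low value. They report only what shows in the picture. A call takes as long as a camera call.
- finder.find_in(camera, thing): "position" ([x, y, z] in m, in world coordinates, good to about 4 mm: the middle of the surface that is visible of it).
The state is a dict: "clock": time; "joint_pos": joint angles; "joint_velocities": joint speeds; "tau": joint torques, N m; "position": TCP position; "ee_rot": TCP orientation; "ft_force": force on the tool from outside, world axes, zero at the start; "torque": the same for the moment, N m; "grip_width": opening from 0.0 (shut) to 1.0 (fully open); "grasp_force": force on a finger pad.
Only numpy, scipy, OpenCV 4.12 (cv2) and the standard library are available. Lean on these libraries where they do the work, as an engineer would, in place of code of your own. Each camera call takes 0.05 s, during which the arm holds its last target. There are 200 camera calls.

## Working session

There is one attempt and no reset: what is moved stays moved. The work goes in short steps, Python scripts to look and compute and a tool call to move; the robot and the scene stay as the last step left them, time stands still between calls to the robot, and variables do not carry over. Pictures are saved under pics/ and viewed, at most 10 in all, crops included, and the job is handed in when it is done.

Besides the shell and the picture viewer there is one more tool, called after "Request:" by a JSON object that holds its "name" and its "arguments". arm_command: Moves the arm, as the interface text tells. Its arguments: {"type":"object","properties":{"plan":{"type":"array","items":{"type":"object","properties":{"dp":{"type":"array","items":{"type":"number"}},"spin":{"type":"number"}}}},"grip":{"type":"number"},"newtons":{"type":"number"}},"required":["plan"]}

```bash
mkdir -p pics; cat > h.py <<'E'
from workcell import manip, viewer, finder
import numpy as np, cv2
from scipy.spatial.transform import Rotation as Ro
def cam(n):
    o=manip.get_obs(); p=viewer.camera_params(n); im=viewer.camera(n)
    f=240/np.tan(np.radians(p["vertical_fov"])/2)
    if n=="wrist":
        T=np.eye(4);T[:3,:3]=Ro.from_quat(o["ee_rot"]).as_matrix();T[:3,3]=o["position"]
        W=T@np.array(p["T_tool_cam"]); R=W[:3,:3].T; t=-R@W[:3,3]
    else: R=np.array(p["R"]);t=np.array(p["t"])
    return im,(f,p["cx"],p["cy"],p["k1"],R,t)
def px2w(c,uv,z):
    f,cx,cy,k1,R,t=c
    d=np.array([(uv[0]-cx)/f,(uv[1]-cy)/f]);s=d.copy()
    for _ in range(20): s=d/(1+k1*(s@s))
    r=R.T@np.array([s[0],s[1],1]);C=-R.T@t
    return C+r*(z-C[2])/r[2]
def w2px(c,X):
    f,cx,cy,k1,R,t=c
    q=R@np.array(X)+t;s=q[:2]/q[2];s=s*(1+k1*(s@s));return s*f+[cx,cy]
E
python3 - <<'E'
from h import *
import pickle
for n in("top","scene"):
    im,c=cam(n);cv2.imwrite(f"pics/{n}0.png",im);pickle.dump(c,open(n+".pkl","wb"))
    for th in("torch","torch_tail","cradle","clip0","clip1","block","contact_face","coach_bolt") if n=="top" else("torch","block","clip0","clip1"):
        print(n,th,[(np.round(d["position"],3),round(d["score"],2)) for d in finder.find_in(n,th)[:3]])
o=manip.get_obs();print(o["clock"],o["position"],o["ee_rot"],o["ft_force"],o["grip_width"])
E
```

```text
top torch [(array([ 0.553, -0.258,  0.026]), 0.65)]
top torch_tail [(array([ 0.555, -0.255,  0.026]), 0.97)]
top cradle [(array([0.518, 0.222, 0.014]), 0.88)]
top clip0 [(array([0.52 , 0.221, 0.013]), 0.69), (array([0.492, 0.312, 0.065]), 0.34)]
top clip1 [(array([0.52 , 0.221, 0.013]), 0.69), (array([0.492, 0.312, 0.065]), 0.34)]
top block [(array([0.49 , 0.31 , 0.059]), 0.51)]
top contact_face [(array([0.492, 0.312, 0.064]), 0.69), (array([ 0.558, -0.253,  0.022]), 0.61)]
top coach_bolt [(array([0.519, 0.223, 0.012]), 0.63)]
scene torch [(array([ 0.542, -0.232,  0.027]), 0.61)]
scene block [(array([0.478, 0.32 , 0.046]), 0.86)]
scene clip0 [(array([0.504, 0.249, 0.017]), 0.8)]
scene clip1 [(array([0.504, 0.249, 0.017]), 0.8)]
0.7 [0.14357276 0.60827564 0.40475434] [1.15646475e-01 9.93290436e-01 4.55413992e-05 1.39918663e-06] [-0.84836673 -0.37453761  0.24191732] 0.9975767424316644
```

View pics/top0.png

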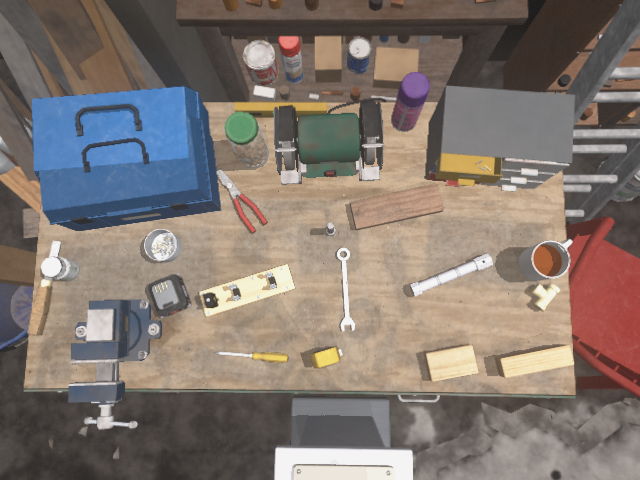

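View pics/scene0.png

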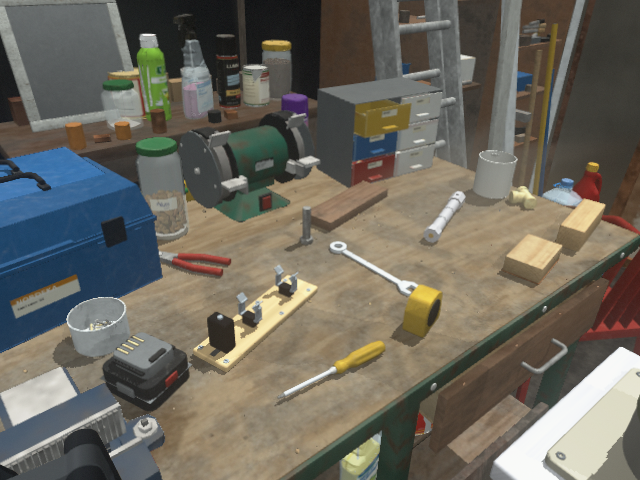

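```bash
python3 - <<'E'
from h import *
im=cv2.imread("pics/top0.png")
a=cv2.resize(im[245:305,400:500],None,fx=8,fy=8,interpolation=cv2.INTER_CUBIC)[:300*2]
b=cv2.resize(im[257:322,197:297],None,fx=8,fy=8,interpolation=cv2.INTER_CUBIC)
cv2.imwrite("pics/a.png",cv2.resize(np.vstack([a,b]),None,fx=.6,fy=.6))
E
```

```text
(no output)
```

View pics/a.png

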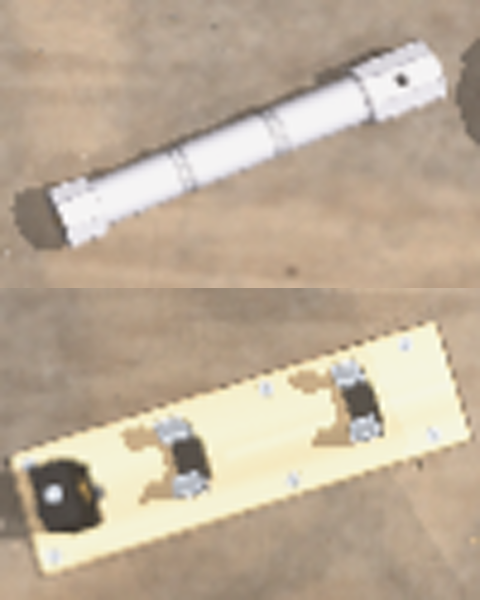

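```bash
python3 - <<'E'
from h import *
import pickle
c=pickle.load(open("top.pkl","rb"))
A=lambda x,y:(400+x/4.8,245+y/4.8); B=lambda x,y:(197+x/4.8,257+(y-288)/4.8)
t=px2w(c,A(62,216),.02);h=px2w(c,A(434,68),.02)
d=t-h;L=np.linalg.norm(d);u=d/L;print("torch",t,h,L,"orig",t-.092*u,"yaw",np.arctan2(u[1],u[0]))
P=[px2w(c,B(*q),.012) for q in((10,455),(40,575),(470,437),(437,320))]
e1=(P[0]+P[1])/2;e2=(P[2]+P[3])/2;d=e1-e2;L=np.linalg.norm(d);u=d/L
print("cradle",P,L,np.linalg.norm(P[0]-P[1]),np.linalg.norm(P[3]-P[2]),"orig",e2+.092*u,"yaw",np.arctan2(u[1],u[0]))
print("cam",-c[4].T@c[5])
p=viewer.camera_params("wrist");print(np.round(p["T_tool_cam"],3),p["vertical_fov"])
print(Ro.from_quat(manip.get_obs()["ee_rot"]).as_matrix().round(3))
E
```

```text
torch [ 0.51813203 -0.16515887  0.02      ] [ 0.5941376  -0.35062294  0.02      ] 0.20043394853889737 orig [ 0.5530189  -0.25028764  0.02      ] yaw 1.9597333820394947
cradle [array([0.50923667, 0.35063205, 0.012     ]), array([0.44935767, 0.33272997, 0.012     ]), array([0.520402  , 0.11830864, 0.012     ]), array([0.57966394, 0.13625946, 0.012     ])] 0.2257644986373229 0.062497836390339456 0.06192099691878592 orig [0.52120783 0.21465173 0.012     ] yaw 1.8894799763000414
cam [0.43773414 0.02112643 1.27331344]
[[-0.001 -0.966 -0.259  0.067]
 [ 1.    -0.    -0.001  0.001]
 [ 0.    -0.259  0.966  0.031]
 [ 0.     0.     0.     1.   ]] 68.06611176982264
[[-0.973  0.23   0.   ]
 [ 0.23   0.973  0.   ]
 [ 0.     0.    -1.   ]]
```

Request:
{"name": "arm_command", "arguments": {"plan": [{"dp":[-39.7,-26.6,0]},{"dp":[-39.7,-26.6,0]},{"dp":[-39.7,-26.6,0]},{"dp":[-39.7,-26.6,0]},{"dp":[-39.7,-26.6,0]}]}}

```text
invalid input at $.plan[0]: expected keys dp, spin
```

Request:
{"name": "arm_command", "arguments": {"plan": [{"dp":[-39.7,-26.6,0]},{"dp":[-39.7,-26.6,0]},{"dp":[-39.7,-26.6,0]},{"dp":[-39.7,-26.6,0]},{"dp":[-39.7,-26.6,0]}]}}

```text
invalid input at $.plan[0]: expected keys dp, spin
```

Request:
{"name": "arm_command", "arguments": {"plan": [{"dp":[-39.7,-26.6,0]},{"dp":[-39.7,-26.6,0]},{"dp":[0,0,0],"spin":0.14},{"dp":[0,0,0],"spin":0.14},{"dp":[0,0,0],"spin":0.14}]}}

```text
invalid input at $.plan[0]: expected keys dp, spin
```

Request:
{"name": "arm_command", "arguments": {"plan": [{"dp":[0,0,0],"spin":0.15},{"dp":[0,0,0],"spin":0.15},{"dp":[0,0,0],"spin":0.15},{"dp":[0,0,0],"spin":0.15},{"dp":[0,0,0]}]}}

```text
invalid input at $.plan[4]: expected keys dp, spin
```

Request:
{"name": "arm_command", "arguments": {"plan": [{"dp":[-39.7,-26.6,0],"spin":0},{"dp":[-39.7,-26.6,0],"spin":0},{"dp":[-39.7,-26.6,0],"spin":0},{"dp":[-39.7,-26.6,0],"spin":0},{"dp":[-39.7,-26.6,0],"spin":0}]}}

```text
clock: 1.2
position: [0.3073, 0.4316, 0.405]
ee_rot: [0.116, 0.993, 0.0, 0.0]
ft_force: [1.1, -0.1, -0.4]
grip_width: 1.0
grasp_force: 0.0
```

Request:
{"name": "arm_command", "arguments": {"plan": [{"dp":[-39.7,-26.6,0],"spin":0},{"dp":[-39.7,-26.6,0],"spin":0},{"dp":[-39.7,-26.6,0],"spin":0},{"dp":[-39.7,-26.6,0],"spin":0},{"dp":[-39.7,-26.6,0],"spin":0}]}}

```text
clock: 1.7
position: [0.4698, 0.2565, 0.4051]
ee_rot: [0.116, 0.993, 0.0, 0.0]
ft_force: [0.2, 1.3, -0.0]
grip_width: 1.0
grasp_force: 0.0
```

Request:
{"name": "arm_command", "arguments": {"plan": [{"dp":[-39.7,-26.6,0],"spin":0},{"dp":[-39.7,-26.6,0],"spin":0},{"dp":[0,0,0],"spin":0.14},{"dp":[0,0,0],"spin":0.14},{"dp":[0,0,0],"spin":0.14}]}}

```text
clock: 2.2
position: [0.5341, 0.1878, 0.4047]
ee_rot: [0.323, 0.946, 0.0, -0.0]
ft_force: [-0.3, -0.7, -0.6]
grip_width: 1.001
grasp_force: 0.0
```

Request:
{"name": "arm_command", "arguments": {"plan": [{"dp":[0,0,0],"spin":0.15},{"dp":[0,0,0],"spin":0.15},{"dp":[0,0,0],"spin":0.15},{"dp":[0,0,0],"spin":0.15},{"dp":[0,0,0],"spin":0}]}}

```text
clock: 2.7
position: [0.5339, 0.1883, 0.4047]
ee_rot: [0.587, 0.81, 0.0, -0.0]
ft_force: [-0.1, -0.5, -0.5]
grip_width: 1.004
grasp_force: 0.0
```

```bash
python3 - <<'E'
from h import *
import pickle
im,c=cam("wrist");pickle.dump(c,open("w1.pkl","wb"));cv2.imwrite("pics/w1.png",im)
for th in("block","contact_face","clip0","clip1","cradle","seat"):
    print(th,[(np.round(d["position"],4),round(d["score"],2)) for d in finder.find_in("wrist",th)[:3]])
E
```

```text
block [(array([0.4912, 0.3092, 0.0582]), 0.68)]
contact_face [(array([0.4897, 0.3151, 0.0638]), 0.66)]
clip0 [(array([0.5179, 0.2364, 0.0066]), 0.66)]
clip1 [(array([0.5179, 0.2364, 0.0066]), 0.66)]
cradle [(array([0.5179, 0.2373, 0.0092]), 0.59)]
seat [(array([0.517 , 0.2408, 0.0135]), 0.64)]
```

View pics/w1.png

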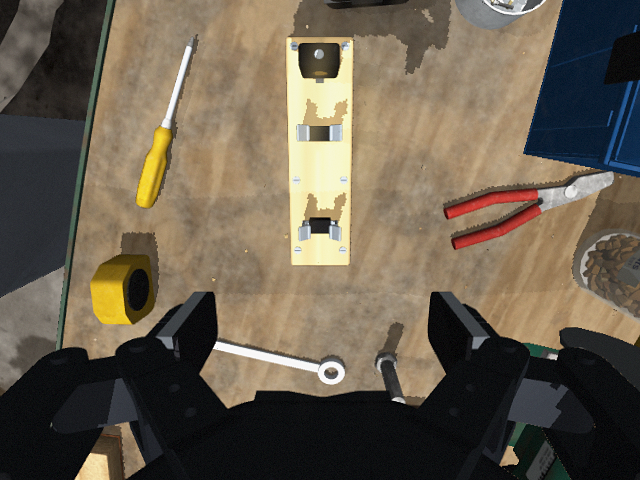

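```bash
python3 - <<'E'
from h import *
im=cv2.imread("pics/w1.png")
cv2.imwrite("pics/b.png",np.hstack([cv2.resize(im[30:160,275:365],None,fx=4.4,fy=4.4,interpolation=cv2.INTER_CUBIC),cv2.resize(im[150:280,275:365],None,fx=4.4,fy=4.4,interpolation=cv2.INTER_CUBIC)]))
E
```

```text
(no output)
```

View pics/b.png

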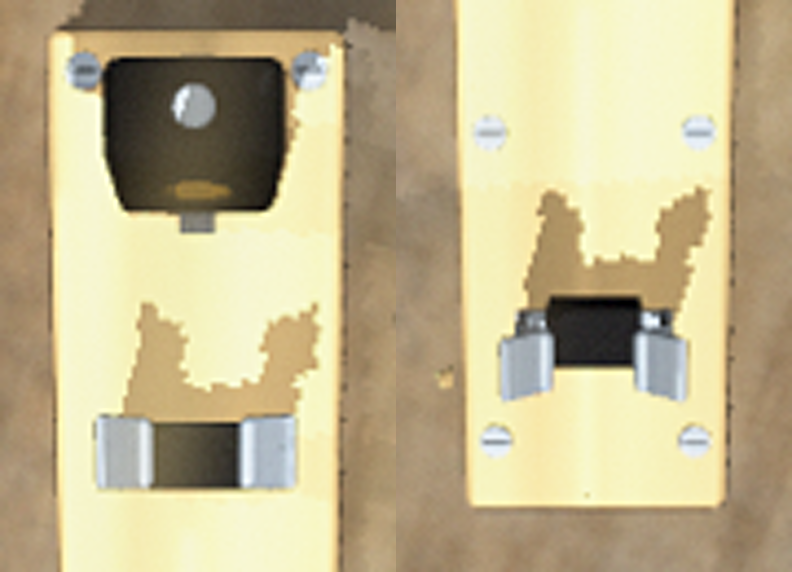

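```bash
python3 - <<'E'
from h import *
import pickle
c=pickle.load(open("w1.pkl","rb"))
A=lambda x,y:(275+x/4.4,30+y/4.4); B=lambda x,y:(275+x/4.4,150+y/4.4)
P=[px2w(c,q,.012) for q in(A(48,32),A(343,34),B(71,505),B(326,505))]
e1=(P[0]+P[1])/2;e2=(P[2]+P[3])/2;d=e1-e2;L=np.linalg.norm(d);u=d/L;yaw=np.arctan2(u[1],u[0])
O=e2+.092*u+(L-.226)/2*u
print("L",L,np.linalg.norm(P[0]-P[1]),np.linalg.norm(P[2]-P[3]),"orig",O,"yaw",yaw)
n=np.array([u[1],-u[0],0]) # cradle x
def loc(p): return np.round([(p-O)@n*1000,(p-O)@u*1000],1)
for nm,q,z in[("facebot",A(197,212),.012),("facetop",A(196,160),.062),("rear top",A(196,57),.062),
 ("c1L0",A(96,416),.058),("c1L1",A(98,488),.058),("c1R0",A(297,416),.058),("c1R1",A(297,488),.058),
 ("c0L",B(104,337),.058),("c0L1",B(106,400),.058),("c0R",B(291,338),.058),("c0R1",B(288,400),.058)]:
    print(nm,loc(px2w(c,q,z)),np.round(px2w(c,q,z),4))
E
```

```text
L 0.2227286834104287 0.06234994831414191 0.062299653751903994 orig [0.52094021 0.21752474 0.012     ] yaw 1.888329890996327
facebot [ 0.2 96.4] [0.491  0.3092 0.012 ]
facetop [ 0.4 97.1] [0.491  0.3099 0.062 ]
rear top [  0.4 114.8] [0.4855 0.3267 0.062 ]
c1L0 [-19.1  51.6] [0.4867 0.2606 0.058 ]
c1L1 [-19.  38.] [0.491  0.2477 0.058 ]
c1R0 [19.8 51.5] [0.5236 0.2726 0.058 ]
c1R1 [19.9 38. ] [0.528  0.2598 0.058 ]
c0L [-19.1 -37.6] [0.5145 0.1759 0.058 ]
c0L1 [-19.  -51.1] [0.5189 0.1631 0.058 ]
c0R [ 19.6 -37.8] [0.5514 0.1877 0.058 ]
c0R1 [ 19.1 -51.1] [0.5551 0.1749 0.058 ]
```

Request:
{"name": "arm_command", "arguments": {"plan": [{"dp":[-47.5,-10.2,0],"spin":0},{"dp":[-47.5,-10.2,0],"spin":0},{"dp":[-47.5,-10.2,0],"spin":0},{"dp":[-47.5,-10.2,0],"spin":0},{"dp":[-47.5,-10.2,0],"spin":0}]}}

```text
clock: 3.55
position: [0.5598, -0.0553, 0.405]
ee_rot: [0.585, 0.811, 0.0, 0.0]
ft_force: [0.8, 0.4, -0.6]
grip_width: 1.0
grasp_force: 0.0
```

Request:
{"name": "arm_command", "arguments": {"plan": [{"dp":[-47.5,-10.2,0],"spin":0},{"dp":[-47.5,-10.2,0],"spin":0},{"dp":[-47.5,-10.2,0],"spin":0},{"dp":[-47.5,-10.2,0],"spin":0},{"dp":[-47.5,-10.2,0],"spin":0}]}}

```text
clock: 4.05
position: [0.5861, -0.2966, 0.4047]
ee_rot: [0.585, 0.811, 0.0, 0.0]
ft_force: [0.4, 0.4, 0.0]
grip_width: 1.005
grasp_force: 0.0
```

Request:
{"name": "arm_command", "arguments": {"plan": [{"dp":[-47.5,-10.2,0],"spin":0},{"dp":[0,0,0],"spin":-0.07},{"dp":[0,0,0],"spin":0}]}}

```text
clock: 4.35
position: [0.5907, -0.3449, 0.404]
ee_rot: [0.557, 0.83, -0.0, -0.0]
ft_force: [0.1, 0.3, -0.1]
grip_width: 1.004
grasp_force: 0.0
```

```bash
python3 - <<'E'
from h import *
import pickle
im,c=cam("wrist");pickle.dump(c,open("w2.pkl","wb"));cv2.imwrite("pics/w2.png",im)
o=manip.get_obs();print(o["clock"],o["position"],Ro.from_quat(o["ee_rot"]).as_matrix()[:,0],o["ft_force"],o["joint_pos"])
E
```

```text
4.4 [ 0.59129273 -0.34322608  0.40431426] [-3.78577325e-01  9.25569431e-01  6.60989707e-04] [-0.4590998   0.85909218 -0.07592117] [ 0.00910366  0.52844765  0.67855245  1.31501651 -0.32675142  1.40942059
  1.06017882]
```

View pics/w2.png

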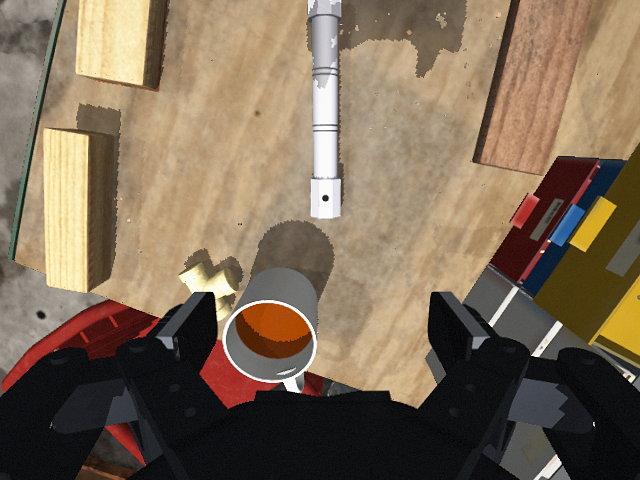

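```bash
python3 - <<'E'
from h import *
import pickle
c=pickle.load(open("w2.pkl","rb"));im=cv2.imread("pics/w2.png").astype(int)
blue=lambda r:im[r-1:r+2,290:360,0].mean(0)
pts=[]
for r in(25,50,90,110,150,165,190,205):
    b=blue(r);s=np.where(b-im[r-1:r+2,290:360,2].mean(0)>-15)[0];g=np.abs(np.diff(b));
    k=np.argsort(g)[-4:];print(r,sorted(k+290),s.min()+290 if len(s) else 0,s.max()+290 if len(s) else 0)
for q in((325.5,218),(325.5,178),(325,128.5),(325,71),(324.5,16)):
    print(q,[np.round(px2w(c,q,z)[:2],4) for z in(.015,.027)])
print(w2px(c,[.553,-.2503,.027]))
E
```

```text
25 [np.int64(311), np.int64(336), np.int64(337), np.int64(355)] 312 337
50 [np.int64(307), np.int64(311), np.int64(336), np.int64(337)] 312 337
90 [np.int64(312), np.int64(336), np.int64(337), np.int64(339)] 313 337
110 [np.int64(312), np.int64(335), np.int64(336), np.int64(337)] 313 337
150 [np.int64(313), np.int64(335), np.int64(336), np.int64(337)] 313 337
165 [np.int64(313), np.int64(335), np.int64(336), np.int64(343)] 313 337
190 [np.int64(310), np.int64(339), np.int64(340), np.int64(343)] 310 340
205 [np.int64(310), np.int64(339), np.int64(340), np.int64(341)] 310 340
(325.5, 218) [array([ 0.5952, -0.35  ]), array([ 0.5942, -0.3477])]
(325.5, 178) [array([ 0.5797, -0.3123]), array([ 0.5792, -0.3113])]
(325, 128.5) [array([ 0.5611, -0.2685]), array([ 0.5613, -0.2689])]
(325, 71) [array([ 0.5413, -0.2202]), array([ 0.5421, -0.2223])]
(324.5, 16) [array([ 0.5229, -0.1765]), array([ 0.5243, -0.1801])]
[324.38380637 105.65615105]
```

Request:
{"name": "arm_command", "arguments": {"plan": [{"dp":[34.3,0,0],"spin":-0.005},{"dp":[34.3,0,0],"spin":0},{"dp":[34.2,0,0],"spin":0},{"dp":[0,0,45],"spin":0},{"dp":[0,0,45],"spin":0}]}}

```text
clock: 4.9
position: [0.5528, -0.245, 0.3154]
ee_rot: [0.553, 0.833, 0.002, 0.002]
ft_force: [0.2, -0.4, -0.9]
grip_width: 0.998
grasp_force: 0.0
```

Request:
{"name": "arm_command", "arguments": {"plan": [{"dp":[0,0,45],"spin":0},{"dp":[0,0,45],"spin":0},{"dp":[0,0,26],"spin":0},{"dp":[0,0,20],"spin":0},{"dp":[0,0,0],"spin":0}]}}

```text
clock: 5.4
position: [0.5514, -0.2458, 0.1763]
ee_rot: [0.554, 0.832, -0.0, -0.002]
ft_force: [0.5, 0.1, 0.9]
grip_width: 1.002
grasp_force: 0.0
```

Request:
{"name": "arm_command", "arguments": {"plan": [{"dp":[0,0,0],"spin":0},{"dp":[0,0,0],"spin":0},{"dp":[0,0,0],"spin":0},{"dp":[0,0,0],"spin":0},{"dp":[0,0,0],"spin":0}], "grip": 1, "newtons": 80}}

```text
clock: 5.9
position: [0.5523, -0.2482, 0.1798]
ee_rot: [0.555, 0.832, 0.001, 0.001]
ft_force: [-2.0, 1.5, 8.8]
grip_width: 0.25
grasp_force: 78.0
```

Request:
{"name": "arm_command", "arguments": {"plan": [{"dp":[0,0,0],"spin":0},{"dp":[0,0,0],"spin":0},{"dp":[0,0,0],"spin":0},{"dp":[0,0,0],"spin":0},{"dp":[0,0,0],"spin":0}]}}

```text
clock: 6.4
position: [0.5523, -0.2482, 0.1798]
ee_rot: [0.555, 0.832, 0.001, 0.001]
ft_force: [-2.4, 2.0, 8.4]
grip_width: 0.25
grasp_force: 78.0
```

Request:
{"name": "arm_command", "arguments": {"plan": [{"dp":[0,0,-20],"spin":0},{"dp":[0,0,-35],"spin":0},{"dp":[0,0,-40],"spin":0},{"dp":[0,0,-35],"spin":0.04},{"dp":[0,0,0],"spin":0.0365}]}}

```text
clock: 6.9
position: [0.5528, -0.2492, 0.314]
ee_rot: [0.587, 0.809, 0.002, 0.004]
ft_force: [0.6, -0.7, -1.5]
grip_width: 0.253
grasp_force: 78.7
```

Request:
{"name": "arm_command", "arguments": {"plan": [{"dp":[24.7,6.6,0],"spin":0},{"dp":[40,10,0],"spin":0},{"dp":[45,12,0],"spin":0},{"dp":[45,12,0],"spin":0},{"dp":[45,12,0],"spin":0}]}}

```text
clock: 7.4
position: [0.539, -0.0403, 0.3089]
ee_rot: [0.587, 0.81, 0.0, 0.0]
ft_force: [0.3, 0.0, -2.1]
grip_width: 0.247
grasp_force: 78.7
```

Request:
{"name": "arm_command", "arguments": {"plan": [{"dp":[45,12,0],"spin":0},{"dp":[45,12,0],"spin":0},{"dp":[45,12,0],"spin":0},{"dp":[45,12,0],"spin":0},{"dp":[40,10,0],"spin":0}]}}

```text
clock: 7.9
position: [0.5253, 0.1875, 0.309]
ee_rot: [0.586, 0.81, 0.0, -0.0]
ft_force: [0.4, -1.1, -2.0]
grip_width: 0.251
grasp_force: 78.7
```

Request:
{"name": "arm_command", "arguments": {"plan": [{"dp":[27.5,5.1,0],"spin":0},{"dp":[0,0,0],"spin":0},{"dp":[0,0,0],"spin":0},{"dp":[0,0,0],"spin":0}]}}

```text
clock: 8.3
position: [0.5225, 0.2113, 0.3088]
ee_rot: [0.587, 0.809, -0.0, 0.0]
ft_force: [0.6, -0.3, -1.6]
grip_width: 0.247
grasp_force: 78.7
```

```bash
python3 - <<'E'
from h import *
import pickle
im,c=cam("wrist");pickle.dump(c,open("w3.pkl","wb"));cv2.imwrite("pics/w3.png",im)
o=manip.get_obs();print(o["clock"],o["position"],Ro.from_quat(o["ee_rot"]).as_matrix().round(4),o["ft_force"],o["torque"],o["grip_width"],o["grasp_force"])
E
```

```text
8.35 [0.52255613 0.21124587 0.30879284] [[-3.100e-01  9.507e-01  1.000e-04]
 [ 9.507e-01  3.100e-01 -2.000e-04]
 [-3.000e-04  0.000e+00 -1.000e+00]] [ 0.59101656 -0.34550955 -1.41049338] [ 0.01781424  0.02074964 -0.00294244] 0.2500460353158238 78.71669411659241
```

View pics/w3.png

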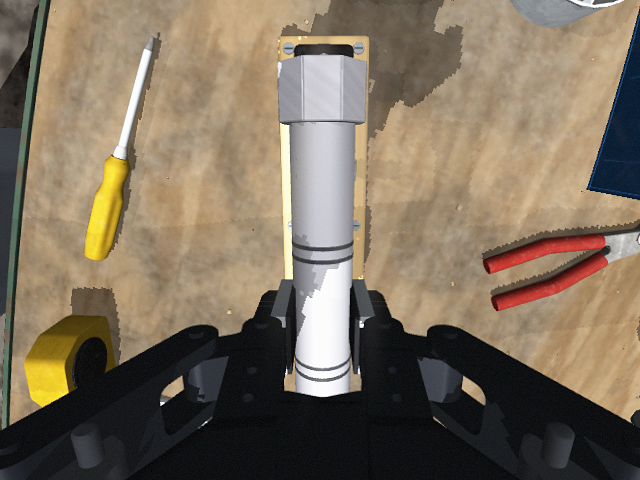

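```bash
python3 - <<'E'
from h import *
import pickle
c=pickle.load(open("w3.pkl","rb"));P=np.array([.52256,.21125,0]);u=np.array([-.31,.9507,0]);v=np.array([.9507,.31,0])
O=np.array([.5212,.2176,0]);uc=np.array([-.3122,.95,0]);n=np.array([.95,.3122,0])
for nm,q,z in[("tailend",(321.5,55),.159),("joint",(321.5,123),.159),("groove",(321.5,247),.156),("b130",(321,130),.144),("b240",(321.5,240),.144),("board TL",(281,37),.012),("board TR",(368,37),.012)]:
    X=px2w(c,q,z);d=X-P;e=X-O;print(nm,np.round([d@u*1000,d@v*1000],1),"cradle",np.round([e@n*1000,e@uc*1000],1))
e=P-O;print("tcp in cradle",e@n*1000,e@uc*1000)
E
```

```text
tailend [94.1 -0.9] cradle [-1.4 87.6]
joint [73.9 -0.9] cradle [-1.5 67.4]
groove [31.7 -1. ] cradle [-1.6 25.3]
b130 [72.2 -1.2] cradle [-1.7 65.8]
b240 [31.1 -1. ] cradle [-1.6 24.6]
board TL [138.7 -28.9] cradle [-29.3 132.4]
board TR [138.7  30.5] cradle [ 30.1 132.2]
tcp in cradle -0.6904699999999717 -6.457092000000003
```

Request:
{"name": "arm_command", "arguments": {"plan": [{"dp":[0,1.2,25],"spin":-0.002},{"dp":[0,0,30],"spin":0},{"dp":[0,0,20],"spin":0},{"dp":[0,0,5],"spin":0},{"dp":[0,0,0],"spin":0}]}}

```text
clock: 8.85
position: [0.5235, 0.2123, 0.2286]
ee_rot: [0.586, 0.81, -0.0, -0.0]
ft_force: [-0.3, -0.4, -0.9]
grip_width: 0.249
grasp_force: 78.7
```

Request:
{"name": "arm_command", "arguments": {"plan": [{"dp":[0,0,2],"spin":0},{"dp":[0,0,0],"spin":0},{"dp":[0,0,2],"spin":0},{"dp":[0,0,0],"spin":0},{"dp":[0,0,0],"spin":0}]}}

```text
clock: 9.35
position: [0.5234, 0.2133, 0.2249]
ee_rot: [0.586, 0.811, 0.0, 0.0]
ft_force: [1.1, 0.5, -2.1]
grip_width: 0.249
grasp_force: 78.7
```

Request:
{"name": "arm_command", "arguments": {"plan": [{"dp":[0,0,2],"spin":0},{"dp":[0,0,2],"spin":0},{"dp":[0,0,0],"spin":0}]}}

```text
clock: 9.65
position: [0.5236, 0.2133, 0.2213]
ee_rot: [0.586, 0.811, 0.0, -0.0]
ft_force: [-2.2, -0.6, 5.8]
grip_width: 0.25
grasp_force: 79.6
```

Request:
{"name": "arm_command", "arguments": {"plan": [{"dp":[0,0,2],"spin":0},{"dp":[0,0,2],"spin":0},{"dp":[0,0,0],"spin":0}]}}

```text
clock: 9.95
position: [0.524, 0.2134, 0.2181]
ee_rot: [0.586, 0.811, 0.001, 0.0]
ft_force: [-3.0, -0.9, 11.1]
grip_width: 0.249
grasp_force: 80.1
```

Request:
{"name": "arm_command", "arguments": {"plan": [{"dp":[0,-0.5,2],"spin":0},{"dp":[0,0,1],"spin":0},{"dp":[0,0,0],"spin":0}]}}

```text
clock: 10.25
position: [0.5235, 0.2133, 0.215]
ee_rot: [0.586, 0.811, 0.001, 0.0]
ft_force: [-1.4, -1.1, 9.1]
grip_width: 0.247
grasp_force: 79.8
```

Request:
{"name": "arm_command", "arguments": {"plan": [{"dp":[0,0,2],"spin":0},{"dp":[0,0,1],"spin":0},{"dp":[0,0,0],"spin":0}]}}

```text
clock: 10.55
position: [0.5233, 0.2133, 0.2114]
ee_rot: [0.586, 0.811, 0.001, 0.0]
ft_force: [-0.7, 0.1, 5.9]
grip_width: 0.249
grasp_force: 79.3
```

Request:
{"name": "arm_command", "arguments": {"plan": [{"dp":[0,0,2],"spin":0},{"dp":[0,0,1.5],"spin":0},{"dp":[0,0,0],"spin":0}]}}

```text
clock: 10.85
position: [0.5229, 0.2131, 0.2069]
ee_rot: [0.586, 0.811, 0.0, 0.0]
ft_force: [0.3, 1.0, -1.9]
grip_width: 0.25
grasp_force: 78.6
```

Request:
{"name": "arm_command", "arguments": {"plan": [{"dp":[0,0,1.5],"spin":0},{"dp":[0,0,1],"spin":0},{"dp":[0,0,0],"spin":0}]}}

```text
clock: 11.15
position: [0.5229, 0.2131, 0.2048]
ee_rot: [0.586, 0.811, 0.0, -0.0]
ft_force: [-1.7, -1.1, 2.8]
grip_width: 0.252
grasp_force: 79.2
```

Request:
{"name": "arm_command", "arguments": {"plan": [{"dp":[0,0,1.5],"spin":0},{"dp":[0,0,1],"spin":0},{"dp":[0,0,0],"spin":0},{"dp":[0,0,0],"spin":0}]}}

```text
clock: 11.55
position: [0.5231, 0.2129, 0.2045]
ee_rot: [0.586, 0.81, 0.0, -0.001]
ft_force: [-12.1, -5.7, 29.8]
grip_width: 0.247
grasp_force: 82.2
```

Request:
{"name": "arm_command", "arguments": {"plan": [{"dp":[0,0,-2],"spin":0},{"dp":[0,0,-0.5],"spin":0},{"dp":[0,0,0],"spin":0},{"dp":[0,0,0],"spin":0}]}}

```text
clock: 11.95
position: [0.5229, 0.2131, 0.2047]
ee_rot: [0.586, 0.811, -0.0, -0.0]
ft_force: [-1.8, -1.1, 5.2]
grip_width: 0.252
grasp_force: 79.8
```

Request:
{"name": "arm_command", "arguments": {"plan": [{"dp":[0.7,0,0],"spin":0},{"dp":[0.7,0,0],"spin":0},{"dp":[0.7,0,0],"spin":0},{"dp":[0.4,0,0],"spin":0}]}}

```text
clock: 12.35
position: [0.5227, 0.2136, 0.2047]
ee_rot: [0.586, 0.81, -0.001, 0.001]
ft_force: [1.7, -7.9, 5.1]
grip_width: 0.249
grasp_force: 80.2
```

Request:
{"name": "arm_command", "arguments": {"plan": [{"dp":[0.6,0,0],"spin":0},{"dp":[0.6,0,0],"spin":0},{"dp":[0.3,0,0],"spin":0}]}}

```text
clock: 12.65
position: [0.5226, 0.2139, 0.2047]
ee_rot: [0.587, 0.81, -0.001, 0.002]
ft_force: [2.5, -12.3, 5.8]
grip_width: 0.252
grasp_force: 80.2
```

Request:
{"name": "arm_command", "arguments": {"plan": [{"dp":[0,0,-0.4],"spin":0},{"dp":[0,0,-0.4],"spin":0},{"dp":[0,0,0],"spin":0}]}}

```text
clock: 12.95
position: [0.5219, 0.2157, 0.2049]
ee_rot: [0.586, 0.81, -0.001, 0.001]
ft_force: [3.2, -4.0, -4.3]
grip_width: 0.246
grasp_force: 79.3
```

Request:
{"name": "arm_command", "arguments": {"plan": [{"dp":[0.4,0,0.2],"spin":0},{"dp":[0.4,0,0],"spin":0},{"dp":[0.4,0,0],"spin":0},{"dp":[0,0,0],"spin":0}]}}

```text
clock: 13.35
position: [0.5215, 0.2172, 0.2048]
ee_rot: [0.586, 0.81, -0.0, 0.0]
ft_force: [2.1, -3.9, -4.5]
grip_width: 0.249
grasp_force: 79.3
```

Request:
{"name": "arm_command", "arguments": {"plan": [{"dp":[0.4,0,0],"spin":0},{"dp":[0.4,0,0],"spin":0},{"dp":[0.2,0,0],"spin":0},{"dp":[0,0,0],"spin":0}]}}

```text
clock: 13.75
position: [0.5211, 0.2182, 0.2048]
ee_rot: [0.586, 0.81, -0.0, 0.0]
ft_force: [3.0, -4.0, -3.3]
grip_width: 0.249
grasp_force: 79.3
```

Request:
{"name": "arm_command", "arguments": {"plan": [{"dp":[0.4,0,0],"spin":0},{"dp":[0.4,0,0],"spin":0},{"dp":[0.2,0,0],"spin":0},{"dp":[0,0,0],"spin":0}]}}

```text
clock: 14.15
position: [0.5208, 0.2192, 0.2049]
ee_rot: [0.586, 0.81, -0.0, 0.0]
ft_force: [2.5, -4.2, -2.2]
grip_width: 0.245
grasp_force: 79.3
```

Request:
{"name": "arm_command", "arguments": {"plan": [{"dp":[0.3,0,0],"spin":0},{"dp":[0.3,0,0],"spin":0},{"dp":[0,0,0],"spin":0}]}}

```text
clock: 14.45
position: [0.5207, 0.2195, 0.2048]
ee_rot: [0.586, 0.81, -0.001, 0.001]
ft_force: [3.7, -3.9, -3.4]
grip_width: 0.25
grasp_force: 79.3
```

Request:
{"name": "arm_command", "arguments": {"plan": [{"dp":[0.3,0,0],"spin":0},{"dp":[0.3,0,0],"spin":0},{"dp":[0,0,0],"spin":0}]}}

```text
clock: 14.75
position: [0.5207, 0.2196, 0.2048]
ee_rot: [0.586, 0.81, -0.001, 0.001]
ft_force: [3.7, -6.7, -3.3]
grip_width: 0.247
grasp_force: 79.3
```

Request:
{"name": "arm_command", "arguments": {"plan": [{"dp":[0.3,0,0],"spin":0},{"dp":[0.3,0,0],"spin":0},{"dp":[0.2,0,0],"spin":0},{"dp":[0,0,0],"spin":0}]}}

```text
clock: 15.15
position: [0.5206, 0.2198, 0.2048]
ee_rot: [0.586, 0.81, -0.001, 0.001]
ft_force: [4.3, -9.0, -3.3]
grip_width: 0.251
grasp_force: 79.3
```

Request:
{"name": "arm_command", "arguments": {"plan": [{"dp":[0.3,0,0],"spin":0},{"dp":[0.3,0,0],"spin":0},{"dp":[0.2,0,0],"spin":0},{"dp":[0,0,0],"spin":0},{"dp":[0,0,0],"spin":0}]}}

```text
clock: 15.65
position: [0.5206, 0.2199, 0.2048]
ee_rot: [0.587, 0.81, -0.001, 0.001]
ft_force: [5.8, -11.0, -3.0]
grip_width: 0.246
grasp_force: 79.3
```

Request:
{"name": "arm_command", "arguments": {"plan": [{"dp":[0.2,0,0],"spin":0},{"dp":[0,0,0],"spin":0},{"dp":[0,0,0],"spin":0},{"dp":[0,0,0],"spin":0}]}}

```text
clock: 16.05
position: [0.5206, 0.2199, 0.2048]
ee_rot: [0.587, 0.81, -0.001, 0.002]
ft_force: [5.1, -11.7, -2.6]
grip_width: 0.244
grasp_force: 79.3
```

Request:
{"name": "arm_command", "arguments": {"plan": [{"dp":[-0.6,0,0.1],"spin":0},{"dp":[-0.6,0,0.1],"spin":0},{"dp":[-0.6,0,0],"spin":0},{"dp":[0,0,0],"spin":0}]}}

```text
clock: 16.45
position: [0.5207, 0.2196, 0.2048]
ee_rot: [0.586, 0.81, -0.001, 0.001]
ft_force: [3.2, -7.4, -1.1]
grip_width: 0.247
grasp_force: 79.5
```

Request:
{"name": "arm_command", "arguments": {"plan": [{"dp":[-0.5,0,0],"spin":0},{"dp":[0,0,0],"spin":0},{"dp":[0,0,0],"spin":0},{"dp":[0,0,0],"spin":0},{"dp":[0,0,0],"spin":0}], "grip": -0.3}}

```text
clock: 16.95
position: [0.5203, 0.2208, 0.2052]
ee_rot: [0.585, 0.811, 0.0, -0.0]
ft_force: [-0.1, 0.1, -0.4]
grip_width: 0.655
grasp_force: 0.0
```

Request:
{"name": "arm_command", "arguments": {"plan": [{"dp":[0,0,-10],"spin":0},{"dp":[0,0,-30],"spin":0},{"dp":[0,0,-40],"spin":0},{"dp":[-20,0,-40],"spin":0},{"dp":[-20,0,0],"spin":0}]}}

```text
clock: 17.45
position: [0.5345, 0.1827, 0.3315]
ee_rot: [0.585, 0.811, 0.004, 0.002]
ft_force: [0.5, -0.8, -0.8]
grip_width: 0.649
grasp_force: 0.0
```

Request:
{"name": "arm_command", "arguments": {"plan": [{"dp":[0,0,-40],"spin":0},{"dp":[-20,0,-40],"spin":0},{"dp":[0,0,0],"spin":0},{"dp":[0,0,0],"spin":0}]}}

```text
clock: 17.85
position: [0.5394, 0.1629, 0.4065]
ee_rot: [0.586, 0.81, 0.001, 0.0]
ft_force: [0.1, 0.3, -1.1]
grip_width: 0.654
grasp_force: 0.0
```

```bash
python3 - <<'E'
from h import *
import pickle
im,c=cam("wrist");pickle.dump(c,open("w4.pkl","wb"));cv2.imwrite("pics/w4.png",im)
cv2.imwrite("pics/w4c.png",np.hstack([cv2.resize(im[0:260,240:400],(369,600),interpolation=cv2.INTER_CUBIC),cv2.resize(im[20:120,285:355],(420,600),interpolation=cv2.INTER_CUBIC)]))
E
```

```text
(no output)
```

View pics/w4c.png

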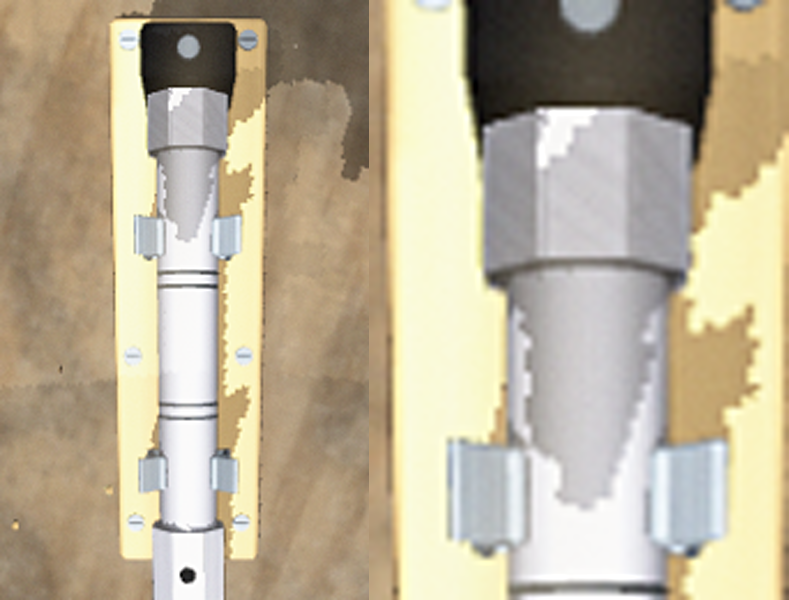

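```bash
python3 - <<'E'
from h import *
import pickle
c=pickle.load(open("w4.pkl","rb"))
O=np.array([.5212,.2176,0]);u=np.array([-.3122,.95,0])
for nm,q,z in(("tail",(319,38),.055),("tail joint",(319,65),.055),("clip1 near",(319,20+545/6),.058),("clip1 far",(319,20+440/6),.058)):
    print(nm,(px2w(c,q,z)-O)@u*1000)
E
```

```text
tail 95.30242229203937
tail joint 74.32566719708466
clip1 near 37.27694420455029
clip1 far 51.382054880575765
```

```bash
python3 -c "
from workcell import manip
print(manip.hand_in())"
```

```text
the job is handed in; nothing more can be done
None
```

The torch is snapped into both clips with its tail against the block. I pushed it up with about 12 N in total (roughly 7 N or more of that on the block), let go, moved the arm clear and handed the job in; the hand-in returned no verdict.

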